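Pop the wide roller into the brayer's spring fork

TASK

The brayer (hand ink roller) lies on the table without a roller. Fit the longer of the two loose rollers, the only one that spans its fork: push the coned ends of the spindle in between the two springy arms until both ends have snapped fully home. The loose frame slides away when pushed, so let the wooden batten screwed to the table take the thrust at the end of its handle, and press steadily rather than ramming it. Leave the brayer lying on its feet on the table with the roller in it, and leave the short roller, the jars and the can as they are.

Things in the scene. Friction and masses are not known exactly. Their poses are not given: they have to be found in the camera images.
- batten: Wooden stop batten screwed to the table, 24 x 140 mm, 32 mm high. Origin: on the table, at its upright front face (towards the robot and brayer); the face runs from y = -90 to +50 mm. x points into the wood, y along the face.
- brayer: Brayer frame, 203 mm long, 104 mm wide, 47 mm high: dark wood bulb handle, black bridge with two feet, two steel spring arms forming a fork. Loose, about 0.35 kg; slides when pushed. Origin: on the table under the axle seat. x points from the fork's open mouth to the handle, y across the fork. Lies on its feet and bulb, handle's end 10 to 35 mm short of the batten.
- brayer_seat (a point): Where the middle of the roller must end: midway between the pockets of the two arms, 23.5 mm above the brayer's underside; frame as the brayer. The mouth (tips of the arms) is at x = -23 mm, the spindle must spread the arms most at x = -5 mm, and a stop tab ends its travel at about x = 0.5 mm. Room for a finger between roller and bridge up to x = 59 mm. Mouth of each arm 18 mm high, pocket 12 mm.
- brayer_butt (a point): Domed end of the brayer's handle, on its axis, 180 mm along x from the seat. This end bears on the batten.
- roller_long_center (a point): Middle of the long roller, to be fitted. Black rubber barrel 38 mm across and 70 mm long on a steel spindle 11 mm thick whose ends are cones tapering to 4 mm; 94 mm over the tips. x is its axis (either way round will do). Lies on its side with its centre 19 mm above the table and rolls when nudged. About 0.15 kg.
- roller_short_center (a point): Middle of the short roller, not wanted: same thickness, barrel 44 mm long, 68 mm over the tips. Lies on its side and rolls when nudged; leave it. The two rollers may lie in either place, to the right of the brayer.
- clip_left (a joint): How far the brayer's arm on its +y side is spread outward, rad about its root at the bridge, 60 mm behind the seat. 0 = closed. The long roller must spread it by about 0.07 to pass; it then springs back to 0. Pushing the roller in along the brayer's x takes about 10 to 18 N at the peak, both arms together; then the force drops sharply as it snaps, and rises again at the stop tabs.
- clip_right (a joint): The same for the arm on the brayer's -y side.
- flat_can: Grey flat tin can, 29 x 47 mm, 63 mm high; bystander beyond the rollers. Origin: middle of its underside.
- jar_gold_lid: Lidded glass jar, 56 mm across, 66 mm high; bystander near the table's front edge. Origin: middle of its underside.
- jar_front_right: Open glass jar, 58 mm across, 62 mm high; bystander in front of the mortar. Origin: middle of its underside.

How it is judged:
At the end, for the whole second after the job is handed in: Long roller home in the fork: middle within 3 mm of the seat (5 mm in height), axis square within 0.06 rad, both arms closed (under 0.025 rad); brayer on its feet on the table (tilt under 0.08 rad), all at rest; short roller within 30 mm of its place (x of roller_long_center in the frame of brayer_seat between -0.003 and 0.003 m and y of roller_long_center in the frame of brayer_seat between -0.003 and 0.003 m and z of roller_long_center in the frame of brayer_seat between -0.005 and 0.005 m and angle between the x axis of roller_long_center and the y axis of brayer_seat, either way round below 0.06 rad and value of joint each of clip_left, clip_right below 0.025 rad and angle between brayer's own z axis and vertical below 0.08 rad and height (world z) of brayer below 0.006 m and linear speed of each of brayer, roller_long below 0.01 m/s and distance of roller_short_center from where it was at the start of the episode below 0.03 m); the robot touches nothing.
It fails at once if the brayer is rammed against the batten with more than 45 N (contact force between brayer and batten above 45 N).
It fails at once if the can is shifted more than 30 mm or knocked over (distance of flat_can from where it was at the start of the episode above 0.03 m or angle between flat_can's own z axis and vertical above 0.5 rad).
It fails at once if the lidded jar is shifted more than 30 mm or knocked over (distance of jar_gold_lid from where it was at the start of the episode above 0.03 m or angle between jar_gold_lid's own z axis and vertical above 0.5 rad).
It fails at once if the open jar is shifted more than 30 mm or knocked over (distance of jar_front_right from where it was at the start of the episode above 0.03 m or angle between jar_front_right's own z axis and vertical above 0.5 rad).
It fails at once if the short roller is pushed more than 30 mm away (distance of roller_short_center from where it was at the start of the episode above 0.03 m).
It also fails if it takes over 64 s, if anything falls off the work surface, if the arm or the gripper's body presses on something with over 40 N, if the wrist force passes 120 N, or if a joint passes its speed limit or range.

ROBOT

A 7-joint arm with a two-finger parallel gripper is mounted at the origin on a cart in front of the work surface, level with it; the furniture and walls round the work are solid. World frame = base frame: x ahead of the robot, y to its left, z up, the work surface at z = 0. Lengths are in m, angles in rad, forces in N, time in s.
With the tool pointing down it reaches from about 0.4 to 0.925 m from the base axis. Payload 5.6 kg.
Tool frame: the origin (TCP) lies at the very end of the fingers, on their centre line; the grasp point (between the pads) lies 19 mm behind it (r.pinch_z is the distance from the TCP to the grasp point, in m); z points along the fingers, y is the line along which they close (so a half turn about z gives the same grasp; the last joint's range is limited). The gripper opens to 85 mm and grips with 20 to 120 N. Pads are 22 mm wide; open, the fingers measure 114 mm over their backs; the gripper's body (76 mm by 85 mm) begins 54 mm behind the grasp point. The pads swing forward as they close: fully open they stand 13 mm farther back than shut.
Start: joints at [-1.312, 0.468, -0.012, 1.603, 0.006, 1.071, -0.056], TCP at [0.193, 0.621, 0.231] pointing down, gripper open.
Joint ranges: [-2.53, 2.53], [-0.31, 2.02], [-1.57, 1.55], [0.28, 2.44], [-1.29, 4.43], [0.15, 1.84], [-2.92, 2.92]. Speed limits (rad/s): [2.57, 2.57, 3.14, 3.14, 3.14, 3.14, 3.14].

INTERFACE

Orientations are given as a 3x3 rotation matrix whose columns are the frame's x, y, z axes.
In Python, from rig import r gives the robot as it stands.
- The arm moves only by the tool apply_moves, never from a script. Its argument "motion" is a list of rows, each a list of 3 entries, a list of its own where there are three numbers: the shift along the tool's x, y, z as a fraction of full scale, then the turn about the tool's z as a fraction of full scale, then the closure, from -1 (fully open) to 1 (shut), so that 0 is half open. In form: [[[tx, ty, tz], spin, grip], ...]. A call has 1 to 12 rows; each row is the pose to reach, as a shift and turn from the pose commanded when the call began, along the tool's axes at that moment; what a row does not reach only later rows make up. Full scale, the value 1, is 80 mm for a shift and pi/2 rad for a turn. A row lasts 1/10 s, in which the tool goes at most 50 mm and 8.59 degrees, less where a joint would pass 70% of its speed; a pose out of reach is approached as far as the arm can. A call with a number of a shift or a turn outside -1 to 1 is refused whole. A call with a gripper value outside its range is refused whole. The fingers move at their own pace and stop on an object; "squeeze" is the grip in N (left out, the last holds). Time passes only in rows, so rows that repeat a pose let the fingers close. It gives the time, the measured TCP pose, the force, the opening and the grip force at its end, in the units of the state.
- r.get_state(): the state, without advancing time (a new reading comes with each control period).
- r.snapshot(name): name is "scene" or "side" or "wrist"; returns a dict with "pixels" (384x512x3 uint8, red, green, blue), "fx", "fy", "cx", "cy" (pixels), "R" (3x3) and "t" (3): a world point X has camera coordinates R X + t; the wrist camera has in their place "mount" (4x4, takes a point from camera to tool coordinates, whose origin is the TCP and whose axes are the flange's). Camera axes: x right, y down, z forward; pixel columns grow to the right and rows downward; lengths in m; the calibration is good to about 2 mm. A picture is of the moment at which its call begins: read the wrist's pose just before it. There is no depth.
- r.job_done(): hands the job in; it is judged then, once.
The state is a dict: "clock": time; "joint_pos": joint angles; "joint_vel": joint speeds; "joint_torque": joint torques, N m; "tcp_pos": TCP position; "tcp_rot": TCP orientation; "wrist_force": force on the tool from outside, world axes, zero at the start; "torque": the same for the moment, N m; "opening": opening from 0.0 (shut) to 1.0 (fully open); "gripper_force": force on a finger pad.
Only numpy, scipy, OpenCV 4.12 (cv2) and the standard library are available. Lean on these libraries where they do the work, as an engineer would, in place of code of your own. Each camera call takes 0.05 s, during which the arm holds its last target. There are 200 camera calls.

## Working session

There is one attempt and no reset: what is moved stays moved. The work goes in short steps, Python scripts to look and compute and a tool call to move; the robot and the scene stay as the last step left them, time stands still between calls to the robot, and variables do not carry over. Pictures are saved under pics/ and viewed, at most 13 in all, crops included, and the job is handed in when it is done.

Besides the shell and the picture viewer there is one more tool, called after ">>>" as a command line: name --argument value ..., lists and objects as JSON in quotes. apply_moves: Moves the arm, as the interface text tells. Its arguments: {"type":"object","properties":{"motion":{"type":"array"},"squeeze":{"type":"number"}},"required":["motion"]}

```bash
mkdir -p pics; ls; cat > h.py <<'E'
import numpy as np, cv2, pickle
from rig import r
def shot(n,f):
    s=r.get_state(); d=r.snapshot(n); d['s']=s
    if n=='wrist':
        T=np.eye(4);T[:3,:3]=s['tcp_rot'];T[:3,3]=s['tcp_pos']
        W=T@np.array(d['mount']); d['R']=W[:3,:3].T; d['t']=-W[:3,:3].T@W[:3,3]
    pickle.dump(d,open(f'pics/{f}.pkl','wb'))
    cv2.imwrite(f'pics/{f}.png',np.array(d['pixels'])[:,:,::-1]); return d
def load(f): return pickle.load(open(f'pics/{f}.pkl','rb'))
def cast(d,u,v,z):
    R=np.array(d['R']);t=np.array(d['t']);c=-R.T@t
    w=R.T@np.array([(u-d['cx'])/d['fx'],(v-d['cy'])/d['fy'],1]); return c+w*(z-c[2])/w[2]
def proj(d,X):
    p=np.array(d['R'])@np.array(X)+np.array(d['t']); return d['fx']*p[0]/p[2]+d['cx'],d['fy']*p[1]/p[2]+d['cy']
E
python3 - <<'E'
from h import *
a=shot('scene','a')['pixels'];b=shot('side','b')['pixels'];
d=shot('wrist','w')
cv2.imwrite('pics/ab.png',cv2.resize(np.hstack([a,b])[:,:,::-1],(800,300)))
for n in 'ab':
    k=load(n); print(n,-np.array(k['R']).T@np.array(k['t']),k['fx'])
s=r.get_state();print(s)
E
```

```text
pics
a [ 0.1510427  -0.60740358  0.62045635] 399.1351023217972
b [ 0.16881065 -0.71979155  0.5753591 ] 376.4993903266007
{'clock': 0.15, 'joint_pos': array([-1.31201658,  0.46822329, -0.01158912,  1.60337997,  0.00600423,
        1.07140598, -0.05627478]), 'joint_vel': array([-0.00047688, -0.00207033,  0.00019489, -0.00427965,  0.00037124,
        0.00019152,  0.00083724]), 'joint_torque': array([ 1.47588933e-03, -5.32798362e+01,  2.19881226e-02, -2.51557159e+01,
        1.15013594e-02,  5.52690995e-03, -2.50481611e-05]), 'tcp_pos': array([0.19313742, 0.62020759, 0.23053904]), 'tcp_rot': array([[-9.54794109e-01,  2.97267756e-01, -3.00195178e-04],
       [ 2.97267886e-01,  9.54793162e-01, -1.34955683e-03],
       [-1.14555429e-04, -1.37778730e-03, -9.99999044e-01]]), 'wrist_force': array([0.29515621, 0.80462662, 1.69247948]), 'torque': array([-0.01427961, -0.00829158, -0.0479749 ]), 'gripper_force': 0.0, 'opening': 0.9978198005634477}
```

View pics/a.png

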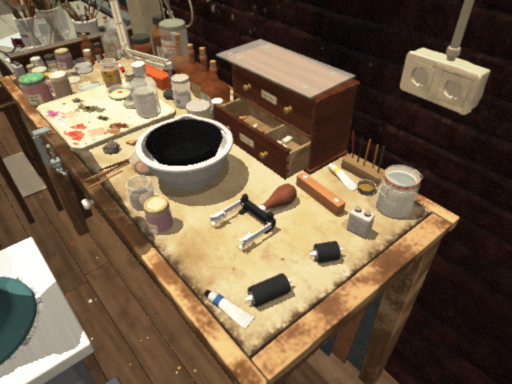

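View pics/b.png

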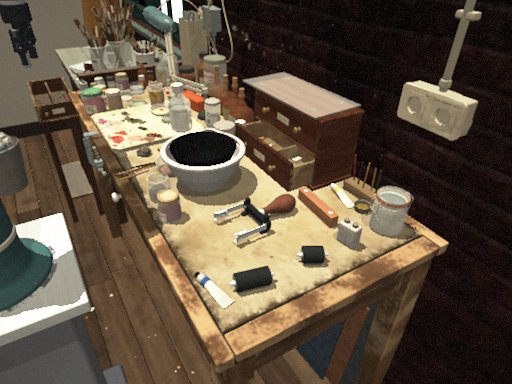

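The scene view shows the long roller at (270,290), the short one at (326,251), the brayer fork tips at (213,222) and (242,244), its handle butt near (296,190), and the batten front edge from about (298,182) to (338,213). The side view shows the same.

```bash
python3 - <<'E'
from h import *
a=load('a');b=load('b')
np.set_printoptions(precision=4,suppress=True)
P={'longA':(250,299,.019),'longB':(291,287,.019),'shortA':(311,256,.019),'shortB':(342,248,.019),'tipL':(213,222,.0235),'tipR':(242,245,.0235),'butt':(296,190,.03),'bat0':(298,185,0),'bat1':(336,215,0),'can':(360,235,0),'jargold':(158,230,0)}
for k,(u,v,z) in P.items(): print(k,cast(a,u,v,z))
Q={'longA':(233,285,.019),'longB':(273,274,.019),'shortA':(301,259,.019),'shortB':(328,254,.019),'tipL':(216,216,.0235),'tipR':(236,239,.0235),'butt':(295,206,.03)}
for k,(u,v,z) in Q.items(): print('b',k,cast(b,u,v,z))
# dark barrel masks
for n,d,box in(('a',a,(235,265,300,315)),('b',b,(225,255,280,300))):
    im=np.array(d['pixels']); x0,y0,x1,y1=box; m=(im[y0:y1,x0:x1].max(2)<60).astype(np.uint8)
    nl,lab,st,ce=cv2.connectedComponentsWithStats(m); i=1+st[1:,4].argmax()
    pts=np.argwhere(lab==i)[:,::-1]+[x0,y0]; print(n,pts.mean(0),st[i],cv2.minAreaRect(pts.astype(np.float32)),cast(d,*pts.mean(0),.019))
w=load('w');print(np.array(w['mount']),w['fx'])
E
```

```text
longA [ 0.3978 -0.2776  0.019 ]
longB [ 0.4707 -0.3057  0.019 ]
shortA [ 0.5505 -0.2777  0.019 ]
shortB [ 0.6123 -0.303   0.019 ]
tipL [ 0.4561 -0.0803  0.0235]
tipR [ 0.463  -0.1712  0.0235]
butt [ 0.6568 -0.1236  0.03  ]
bat0 [ 0.6993 -0.0886  0.    ]
bat1 [ 0.6908 -0.2195  0.    ]
can [ 0.6837 -0.2937  0.    ]
jargold [ 0.3636 -0.0029  0.    ]
b longA [ 0.3963 -0.2794  0.019 ]
b longB [ 0.4786 -0.2942  0.019 ]
b shortA [ 0.5523 -0.2882  0.019 ]
b shortB [ 0.6112 -0.3048  0.019 ]
b tipL [ 0.4604 -0.0754  0.0235]
b tipR [ 0.4624 -0.1705  0.0235]
b butt [ 0.6416 -0.1425  0.03  ]
a [269.8083 289.869 ] [ 14  10  41  32 725] ((269.3190002441406, 290.07757568359375), (20.089887619018555, 39.91716384887695), 66.80140686035156) [ 0.4373 -0.2856  0.019 ]
b [252.8618 278.7857] [  9  11  38  27 644] ((252.17649841308594, 278.7059020996094), (18.91777801513672, 36.865413665771484), 75.96376037597656) [ 0.4374 -0.285   0.019 ]
[[-0.0002 -0.957  -0.2899  0.0751]
 [ 1.     -0.0001 -0.0005 -0.0013]
 [ 0.0004 -0.2899  0.957  -0.1422]
 [ 0.      0.      0.      1.    ]] 299.24717061330773
```

>>> apply_moves --motion '[[[-1,-1,0],0,-1],[[-1,-1,0],0,-1],[[-1,-1,0],0,-1]]'

```text
clock: 0.45
tcp_pos: [0.2495, 0.5154, 0.2309]
tcp_rot: [[-0.953, 0.303, 0.001], [0.303, 0.953, -0.004], [-0.002, -0.003, -1.0]]
wrist_force: [1.0, -0.4, 0.0]
opening: 1.001
gripper_force: 0.0
```

>>> apply_moves --motion '[[[-1,-1,0],0,-1],[[-1,-1,0],0,-1],[[-1,-1,0],0,-1]]'

```text
clock: 0.75
tcp_pos: [0.3013, 0.4155, 0.2312]
tcp_rot: [[-0.953, 0.304, 0.001], [0.304, 0.953, -0.002], [-0.001, -0.002, -1.0]]
wrist_force: [0.9, -0.1, 0.4]
opening: 0.999
gripper_force: 0.0
```

>>> apply_moves --motion '[[[-1,-1,0],0,-1],[[-1,-1,0],0,-1],[[-1,-1,0],0,-1]]'

```text
clock: 1.05
tcp_pos: [0.3533, 0.3158, 0.2314]
tcp_rot: [[-0.953, 0.304, 0.001], [0.304, 0.953, -0.001], [-0.001, -0.001, -1.0]]
wrist_force: [0.1, 0.6, -0.8]
opening: 1.0
gripper_force: 0.0
```

>>> apply_moves --motion '[[[-1,-1,0],0,-1],[[-1,-1,0],0,-1],[[-1,-1,0],0,-1]]'

```text
clock: 1.35
tcp_pos: [0.4058, 0.216, 0.2315]
tcp_rot: [[-0.953, 0.303, 0.001], [0.303, 0.953, -0.001], [-0.001, -0.001, -1.0]]
wrist_force: [-0.1, -0.2, -0.3]
opening: 1.001
gripper_force: 0.0
```

>>> apply_moves --motion '[[[-1,-1,0],0,-1],[[-1,-1,0],0,-1],[[-1,-1,0],0,-1]]'

```text
clock: 1.65
tcp_pos: [0.4585, 0.1156, 0.2317]
tcp_rot: [[-0.953, 0.303, 0.002], [0.303, 0.953, -0.001], [-0.002, -0.001, -1.0]]
wrist_force: [-0.4, 0.9, -0.4]
opening: 0.999
gripper_force: 0.0
```

>>> apply_moves --motion '[[[-1,-1,0],0,-1],[[-1,-1,0],0,-1],[[-1,-1,0],0,-1]]'

```text
clock: 1.95
tcp_pos: [0.511, 0.015, 0.2317]
tcp_rot: [[-0.953, 0.303, 0.002], [0.303, 0.953, -0.002], [-0.003, -0.001, -1.0]]
wrist_force: [-0.8, -0.2, -1.1]
opening: 1.001
gripper_force: 0.0
```

>>> apply_moves --motion '[[[0,-1,0],0,-1],[[0,-1,0],0,-1]]'

```text
clock: 2.15
tcp_pos: [0.4846, -0.0586, 0.231]
tcp_rot: [[-0.954, 0.298, -0.001], [0.298, 0.954, -0.001], [0.0, -0.001, -1.0]]
wrist_force: [-0.5, 0.1, -0.2]
opening: 1.002
gripper_force: 0.0
```

>>> apply_moves --motion '[[[0,-1,0],0,-1],[[0,-1,0],0,-1]]'

```text
clock: 2.35
tcp_pos: [0.4605, -0.1352, 0.2314]
tcp_rot: [[-0.954, 0.299, 0.0], [0.299, 0.954, -0.0], [-0.0, -0.0, -1.0]]
wrist_force: [-0.2, -0.7, -1.3]
opening: 0.997
gripper_force: 0.0
```

>>> apply_moves --motion '[[[0,-1,0],0,-1],[[0,-1,0],0,-1],[[0,-1,0],0,-1],[[0,-1,0],0,-1]]'

```text
clock: 2.75
tcp_pos: [0.4379, -0.2089, 0.2312]
tcp_rot: [[-0.955, 0.298, 0.0], [0.298, 0.955, 0.001], [0.0, 0.001, -1.0]]
wrist_force: [-0.7, 1.3, -0.6]
opening: 0.998
gripper_force: 0.0
```

```bash
python3 - <<'E'
from h import *
d=shot('wrist','w1'); s=d['s']; print(s['tcp_pos'],s['tcp_rot'],s['joint_pos'],s['clock'])
for n,x in(('long',(.437,-.286,.019)),('tipL',(.458,-.078,.0235)),('tipR',(.463,-.171,.0235)),('butt',(.65,-.13,.03))): print(n,proj(d,x))
E
```

```text
[ 0.43792285 -0.20889529  0.23120104] [[-9.54683208e-01  2.97623852e-01  1.23355991e-04]
 [ 2.97623874e-01  9.54683050e-01  5.51952065e-04]
 [ 4.65082257e-05  5.63653056e-04 -9.99999840e-01]] [-0.08711259  0.19189253  0.52675575  2.02392615 -0.11842921  0.95471105
  1.76888182] 2.75
long (np.float64(196.3563398069566), np.float64(179.3263017360491))
tipL (np.float64(368.2441683838538), np.float64(145.85596994287724))
tipR (np.float64(292.8083162411493), np.float64(172.75156460035984))
butt (np.float64(359.4510277096362), np.float64(294.0467793839481))
```

View pics/w1.png

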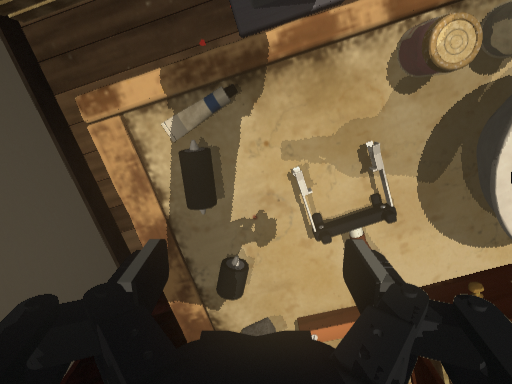

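The wrist view shows the long roller with its barrel about (198,178) and tips (195,146)/(202,211). The short one is at (233,277). The fork arm tips are at (297,170)/(373,144), and the bridge ends at (321,233)/(391,212).

```bash
python3 - <<'E'
from h import *
np.set_printoptions(precision=4,suppress=True)
d=load('w1');im=np.array(d['pixels'])
for u,v,z in((195,146,.019),(202,211,.019),(297,170,.0235),(373,144,.0235),(318,226,.0235),(391,203,.0235),(314,226,.0235)): print(u,v,cast(d,u,v,z))
x0,y0,x1,y1=172,140,222,216
m=(im[y0:y1,x0:x1].max(2)<55).astype(np.uint8)
nl,lab,st,ce=cv2.connectedComponentsWithStats(m); i=1+st[1:,4].argmax()
pts=np.argwhere(lab==i)[:,::-1]+[x0,y0]; (c,wh,an)=cv2.minAreaRect(pts.astype(np.float32)); print(c,wh,an)
bx=cv2.boxPoints((c,wh,an)); W=[cast(d,*p,.025)[:2] for p in bx]; print(np.array(W),np.mean(W,0))
C=cast(d,*c,.025); 
e=[W[i]-W[i-1] for i in range(4)]; L=max(e,key=np.linalg.norm); print('len',np.linalg.norm(L),'axis deg',np.degrees(np.arctan2(L[1],L[0]))%180)
R=d['s']['tcp_rot'];print('tool shift',R.T@(np.array([*np.mean(W,0),0.003])-d['s']['tcp_pos'])*1000)
big=cv2.resize(im[120:260,270:410],(800,800))[:, :,::-1]; cv2.imwrite('pics/w1c.png',cv2.resize(im[130:235,270:410],(800,600),interpolation=cv2.INTER_CUBIC)[:,:,::-1])
E
```

```text
195 146 [ 0.3981 -0.2731  0.019 ]
202 211 [ 0.4782 -0.2938  0.019 ]
297 170 [ 0.4612 -0.1653  0.0235]
373 144 [ 0.4575 -0.0723  0.0235]
318 226 [ 0.5399 -0.1588  0.0235]
391 203 [ 0.5367 -0.0648  0.0235]
314 226 [ 0.5383 -0.1636  0.0235]
(198.3785858154297, 178.21099853515625) (60.89891052246094, 31.551868438720703) 81.25383758544922
[[ 0.3966 -0.2924]
 [ 0.4022 -0.2555]
 [ 0.476  -0.2701]
 [ 0.4705 -0.3093]] [ 0.4363 -0.2818]
len 0.07578247795752824 axis deg 167.12047985260088
tool shift [-20.1828 -70.2082 228.1606]
```

View pics/w1c.png

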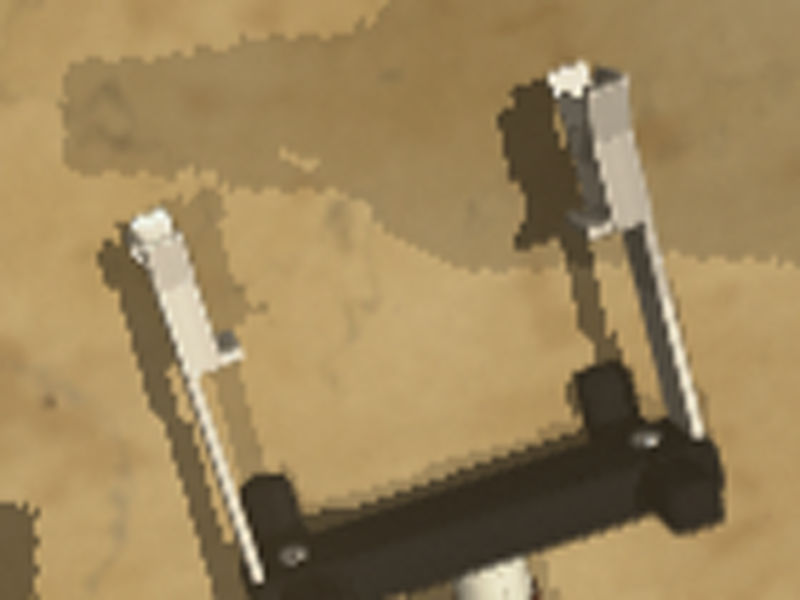

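>>> apply_moves --motion '[[[-0.272,-0.89,0],-0.04,-1],[[-0.272,-0.89,0.5],-0.04,-1],[[-0.272,-0.89,1],-0.04,-1],[[-0.272,-0.89,1],-0.04,-1],[[-0.272,-0.89,1],-0.04,-1]]'

```text
clock: 3.3
tcp_pos: [0.4378, -0.2824, 0.1513]
tcp_rot: [[-0.972, 0.234, -0.001], [0.234, 0.972, 0.001], [0.002, 0.001, -1.0]]
wrist_force: [0.3, -0.1, 0.5]
opening: 1.001
gripper_force: 0.0
```

>>> apply_moves --motion '[[[0,0,1],0,-1],[[0,0,1],0,-1],[[0,0,1],0,-1],[[0,0,1],0,-1]]'

```text
clock: 3.7
tcp_pos: [0.4388, -0.284, 0.0733]
tcp_rot: [[-0.972, 0.235, 0.003], [0.235, 0.972, -0.001], [-0.003, -0.0, -1.0]]
wrist_force: [-0.8, 0.5, -0.4]
opening: 1.0
gripper_force: 0.0
```

```bash
python3 - <<'E'
from h import *
np.set_printoptions(precision=4,suppress=True)
d=shot('wrist','w2');s=d['s'];print(s['tcp_pos'],s['tcp_rot'])
p=s['tcp_pos'];R=s['tcp_rot']
for q in ([0,0,.06],[0,.04,.0],[0,-.04,0]): print(proj(d,p+R@np.array(q)))
E
```

```text
[ 0.4388 -0.284   0.0733] [[-0.9719  0.2354  0.0025]
 [ 0.2354  0.9719 -0.0008]
 [-0.0026 -0.0001 -1.    ]]
(np.float64(257.2660046414568), np.float64(205.76310280189415))
(np.float64(333.6917329524517), np.float64(245.45238503436553))
(np.float64(182.07031278353264), np.float64(245.4557830181904))
```

View pics/w2.png

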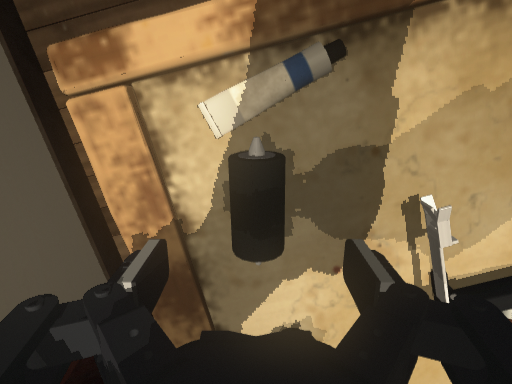

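The roller is upright in the image and centred between the fingers at (257,205). I'll descend and grip.

>>> apply_moves --motion '[[[0,0,0.5],0,-1],[[0,0,0.8],0,-1],[[0,0,0.87],0,-1],[[0,0,0.87],0,-1],[[0,0,0.87],0,-1]]' --squeeze 60

```text
clock: 4.25
tcp_pos: [0.4385, -0.2848, 0.0036]
tcp_rot: [[-0.972, 0.237, 0.003], [0.237, 0.972, -0.002], [-0.003, -0.001, -1.0]]
wrist_force: [-0.5, 0.1, -0.2]
opening: 1.0
gripper_force: 0.0
```

>>> apply_moves --motion '[[[0,0,0],0,1],[[0,0,0],0,1],[[0,0,0],0,1],[[0,0,0],0,1],[[0,0,0],0,1],[[0,0,0],0,1],[[0,0,0],0,1],[[0,0,0],0,1],[[0,0,0],0,1],[[0,0,0],0,1]]'

```text
clock: 5.25
tcp_pos: [0.4375, -0.284, 0.0025]
tcp_rot: [[-0.972, 0.237, 0.001], [0.237, 0.972, 0.0], [-0.001, 0.0, -1.0]]
wrist_force: [-1.1, 2.1, 6.5]
opening: 0.425
gripper_force: 59.1
```

>>> apply_moves --motion '[[[0,0,-0.5],0,1],[[0,0,-1],0,1],[[0.19,0.78,-1],0,1],[[0.19,0.78,-1],0,1],[[0.19,0.78,-1],0,1]]'

```text
clock: 5.75
tcp_pos: [0.437, -0.2164, 0.0815]
tcp_rot: [[-0.973, 0.232, -0.001], [0.232, 0.973, 0.002], [0.001, 0.002, -1.0]]
wrist_force: [-0.2, 0.1, -1.3]
opening: 0.424
gripper_force: 60.8
```

>>> apply_moves --motion '[[[0,0,-0.5],0.09,1],[[0,0,-1],0.18,1],[[0,0,-1],0.27,1],[[0,0,-1],0.36,1],[[0,0,-1],0.45,1],[[0,0,-1],0.54,1],[[0,0,-1],0.63,1],[[0,0,-1],0.72,1],[[0,0,-1],0.822,1],[[0,0,-1],0.822,1],[[0,0,-1],0.822,1],[[0,0,-1],0.822,1]]'

```text
clock: 6.95
tcp_pos: [0.4369, -0.2201, 0.1616]
tcp_rot: [[-0.043, 0.999, -0.0], [0.999, 0.043, -0.0], [-0.0, -0.0, -1.0]]
wrist_force: [0.3, -0.0, -1.0]
opening: 0.427
gripper_force: 60.9
```

```bash
python3 - <<'E'
from h import *
np.set_printoptions(precision=4,suppress=True)
d=shot('wrist','w3');s=d['s'];print(s['tcp_pos'],s['tcp_rot'],s['joint_pos'],s['opening'])
p=s['tcp_pos'];R=s['tcp_rot']
for q in ([0,0,-.0165],[.047,0,-.0165],[-.047,0,-.0165]): print(proj(d,p+R@np.array(q)))
shot('side','s3')
E
```

```text
[ 0.4369 -0.2201  0.1616] [[-0.0427  0.9991 -0.0002]
 [ 0.9991  0.0427 -0.0001]
 [-0.0001 -0.0002 -1.    ]] [-0.3203  0.3795  0.8766  2.0932 -0.3926  0.8382  0.8327] 0.42714041949458353
(np.float64(258.8837069674862), np.float64(257.97756406433314))
(np.float64(259.22059121778005), np.float64(160.24652910391154))
(np.float64(258.60604764389655), np.float64(338.5272871135645))
```

View pics/w3.png

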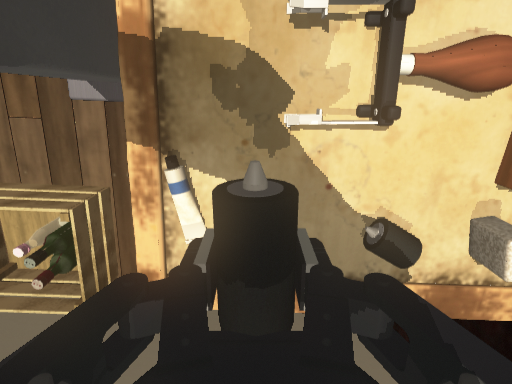

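The roller is held square between the pads, with its tip at (255,160) where (259,160) was expected. The left arm is cut off at the top edge, so I'll shift to +y and up for a full look at the fork.

>>> apply_moves --motion '[[[0.6,0,-0.5],0,1],[[0.6,0,-0.5],0,1],[[0.6,0,-0.5],0,1],[[0.6,0,-0.5],0,1],[[0.6,0,-0.5],0,1]]'

```text
clock: 7.55
tcp_pos: [0.4347, -0.1725, 0.2013]
tcp_rot: [[-0.04, 0.999, -0.001], [0.999, 0.04, -0.0], [-0.0, -0.001, -1.0]]
wrist_force: [-0.0, -0.2, -1.3]
opening: 0.422
gripper_force: 60.8
```

```bash
python3 - <<'E'
from h import *
d=shot('wrist','w4')
cv2.imwrite('pics/w4c.png',cv2.resize(np.array(d['pixels'])[0:192,256:512],(800,600),interpolation=cv2.INTER_CUBIC)[:,:,::-1])
s=d['s'];print(s['tcp_pos'],s['tcp_rot'])
E
```

```text
[ 0.4347272  -0.1724969   0.20132772] [[-3.97474457e-02  9.99209613e-01 -5.38561745e-04]
 [ 9.99209731e-01  3.97473134e-02 -2.54138277e-04]
 [-2.32531027e-04 -5.48237484e-04 -9.99999823e-01]]
```

View pics/w4c.png

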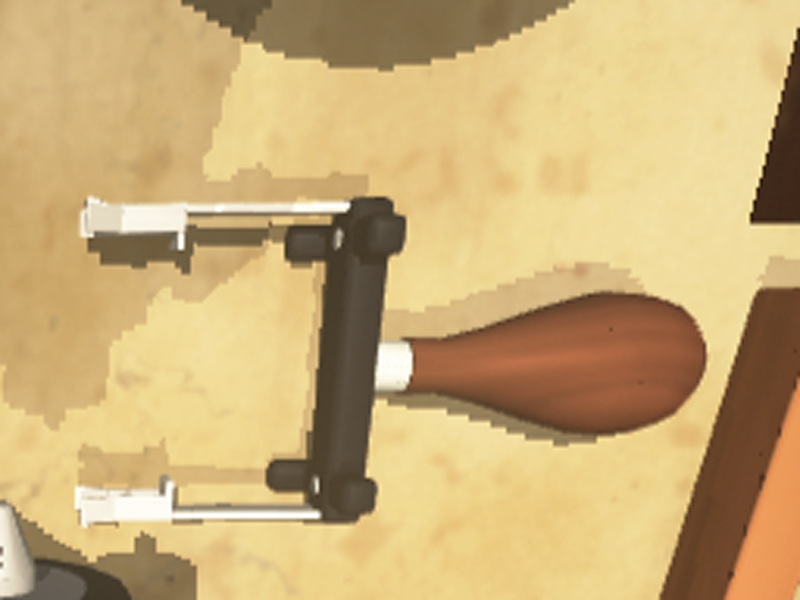

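The crop shows the whole brayer. In crop pixels the arm tips are at (85,218) and (80,506), the tabs at (183,238) and (168,488), the butt at (706,362), and the batten's near edge from (755,290) to (660,600).

```bash
python3 - <<'E'
from h import *
np.set_printoptions(precision=4,suppress=True)
d=load('w4')
f=lambda x,y,z: cast(d,255.5+(x+.5)/3.125,(y+.5)/3.125-.5,z)
P={}
for k,x,y,z in(('tipL',82,218,.0235),('tipR',78,506,.0235),('tabL',183,225,.0235),('tabR',169,495,.0235),('rootL',350,208,.0235),('rootR',320,515,.0235),('butt',706,362,.0235),('collar',393,366,.0235),('bat0',755,290,.032),('bat1',660,600,.032)):
    P[k]=f(x,y,z); print(k,P[k])
mt=(P['tipL']+P['tipR'])/2; ax=P['butt']-mt; print('mouth',mt,'len',np.linalg.norm(ax),'yaw',np.degrees(np.arctan2(ax[1],ax[0])))
t=P['tipL']-P['tipR'];print('tips yaw',np.degrees(np.arctan2(t[1],t[0]))-90,np.linalg.norm(t))
t=P['tabL']-P['tabR'];print('tabs yaw',np.degrees(np.arctan2(t[1],t[0]))-90,np.linalg.norm(t))
a=ax/np.linalg.norm(ax); print('seat via mouth',mt+a*.023,'via butt',P['butt']-a*.18)
# roller axis in w3 (centre of barrel rim/tip)
d=load('w3');p=d['s']['tcp_pos'];R=d['s']['tcp_rot']
for u,v in((255,160),(255.5,187)):
    X=R.T@(cast(d,u,v,p[2]+.0165)-p); print('roller pt in tool',X)
E
```

```text
tipL [ 0.4555 -0.0727  0.0235]
tipR [ 0.4602 -0.1663  0.0235]
tabL [ 0.4879 -0.0735  0.0235]
tabR [ 0.4915 -0.1611  0.0235]
rootL [ 0.5406 -0.0663  0.0235]
rootR [ 0.5449 -0.1661  0.0235]
butt [ 0.6662 -0.1092  0.0235]
collar [ 0.5622 -0.1146  0.0235]
bat0 [ 0.6697 -0.0863  0.032 ]
bat1 [ 0.6648 -0.1898  0.032 ]
mouth [ 0.4579 -0.1195  0.0235] len 0.2085990079282615 yaw 2.8255188110952147
tips yaw 2.8805515607051717 0.09370236233975235
tabs yaw 2.353640646976743 0.08771084441344161
seat via mouth [ 0.4808 -0.1183  0.0235] via butt [ 0.4864 -0.1181  0.0235]
roller pt in tool [ 0.0471 -0.0018 -0.0165]
roller pt in tool [ 0.0351 -0.0016 -0.0165]
```

>>> apply_moves --motion '[[[0.3,0.01,0],-0.005,1],[[0.65,0.03,0.4],-0.005,1],[[0.65,0.03,0.8],-0.005,1],[[0.65,0.03,1],-0.005,1],[[0.65,0.03,1],-0.005,1]]' --squeeze 60

```text
clock: 8.1
tcp_pos: [0.4334, -0.1202, 0.1195]
tcp_rot: [[-0.047, 0.999, -0.006], [0.999, 0.047, -0.001], [-0.001, -0.006, -1.0]]
wrist_force: [0.5, -0.7, -1.5]
opening: 0.427
gripper_force: 60.8
```

>>> apply_moves --motion '[[[0,0,0.5],0,1],[[0,0,0.9],0,1],[[0,0,1],0,1],[[0,0,1],0,1],[[0,0,1],0,1],[[0,0,1],0,1]]'

```text
clock: 8.7
tcp_pos: [0.4367, -0.1201, 0.0432]
tcp_rot: [[-0.048, 0.999, 0.003], [0.999, 0.048, -0.0], [-0.0, 0.003, -1.0]]
wrist_force: [-0.1, -0.2, -1.1]
opening: 0.42
gripper_force: 60.9
```

```bash
python3 - <<'E'
from h import *
np.set_printoptions(precision=4,suppress=True)
d=shot('wrist','w5');s=d['s'];print(s['tcp_pos'],s['tcp_rot'])
E
```

```text
[ 0.4367 -0.1201  0.0432] [[-0.0482  0.9988  0.0031]
 [ 0.9988  0.0482 -0.0002]
 [-0.0003  0.0031 -1.    ]]
```

View pics/w5.png

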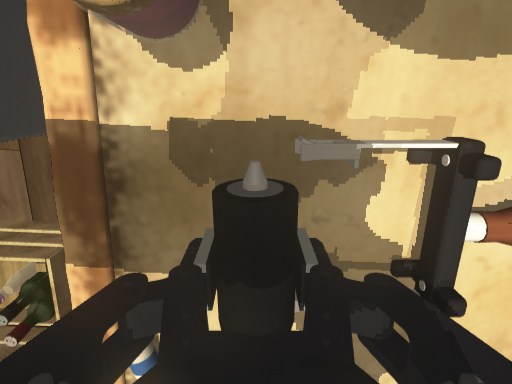

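The left arm's mouth is at (300,150), ahead of the tip at (256,160), and everything is clear. I'll go down to seat height.

>>> apply_moves --motion '[[[0,0,0.3],0,1],[[0,0,0.45],0,1],[[0,0,0.45],0,1],[[0,0,0.45],0,1],[[0,0,0.45],0,1]]'

```text
clock: 9.25
tcp_pos: [0.4362, -0.1199, 0.0066]
tcp_rot: [[-0.049, 0.999, 0.002], [0.999, 0.049, -0.0], [-0.0, 0.002, -1.0]]
wrist_force: [0.6, 0.1, -0.2]
opening: 0.423
gripper_force: 60.9
```

>>> apply_moves --motion '[[[0,0.05,0],0,1],[[0,0.1,0],0,1],[[0,0.15,0],0,1],[[0,0.2,0],0,1],[[0,0.25,0],0,1],[[0,0.3,0],0,1],[[0,0.33,0],0,1],[[0,0.36,0],0,1],[[0,0.38,0],0,1],[[0,0.38,0],0,1]]'

```text
clock: 10.25
tcp_pos: [0.466, -0.1183, 0.0057]
tcp_rot: [[-0.048, 0.999, 0.0], [0.999, 0.048, -0.0], [-0.0, 0.0, -1.0]]
wrist_force: [0.5, -0.1, -1.1]
opening: 0.427
gripper_force: 60.9
```

```bash
python3 - <<'E'
from h import *
np.set_printoptions(precision=4,suppress=True)
d=shot('wrist','w6');s=d['s'];print(s['tcp_pos'],s['tcp_rot'],s['wrist_force'])
p=s['tcp_pos']+s['tcp_rot']@np.array([0,0,-.0165]); print('roller',p)
for n in('scene','side'): shot(n,n+'6')
E
```

```text
[ 0.466  -0.1183  0.0057] [[-0.0485  0.9988  0.0002]
 [ 0.9988  0.0485 -0.0001]
 [-0.0001  0.0002 -1.    ]] [ 0.5335 -0.1375 -1.0993]
roller [ 0.466  -0.1183  0.0222]
```

View pics/w6.png

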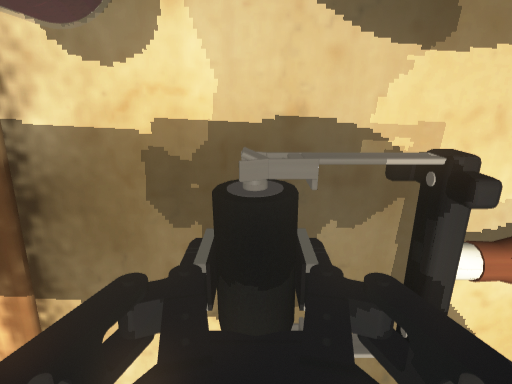

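The spindle tip has entered the left arm's mouth at (256,170), with no force yet. I'll push on slowly.

>>> apply_moves --motion '[[[0,0.03,-0.012],0,1],[[0,0.06,-0.012],0,1],[[0,0.09,-0.012],0,1],[[0,0.12,-0.012],0,1],[[0,0.15,-0.012],0,1],[[0,0.18,-0.012],0,1],[[0,0.2,-0.012],0,1]]'

```text
clock: 11.1
tcp_pos: [0.4822, -0.1175, 0.0066]
tcp_rot: [[-0.049, 0.999, 0.0], [0.999, 0.049, -0.0], [-0.0, 0.0, -1.0]]
wrist_force: [-3.3, 0.7, -2.0]
opening: 0.427
gripper_force: 60.9
```

>>> apply_moves --motion '[[[0,0.03,0],0,1],[[0,0.06,0],0,1],[[0,0.09,0],0,1],[[0,0.12,0],0,1],[[0,0.14,0],0,1]]'

```text
clock: 11.6
tcp_pos: [0.4933, -0.1169, 0.0067]
tcp_rot: [[-0.048, 0.999, 0.0], [0.999, 0.048, -0.0], [-0.0, 0.0, -1.0]]
wrist_force: [-2.4, 0.1, -1.6]
opening: 0.428
gripper_force: 60.9
```

>>> apply_moves --motion '[[[0,0.02,0],0,1],[[0,0.04,0],0,1],[[0,0.06,0],0,1],[[0,0.08,0],0,1],[[0,0.08,0],0,1]]'

```text
clock: 12.1
tcp_pos: [0.4997, -0.1166, 0.0067]
tcp_rot: [[-0.049, 0.999, 0.0], [0.999, 0.049, -0.0], [-0.0, 0.0, -1.0]]
wrist_force: [-1.3, 0.3, -1.7]
opening: 0.424
gripper_force: 60.9
```

>>> apply_moves --motion '[[[0,0.02,0],0,1],[[0,0.04,0],0,1],[[0,0.06,0],0,1],[[0,0.08,0],0,1],[[0,0.08,0],0,1]]'

```text
clock: 12.6
tcp_pos: [0.5028, -0.1162, 0.0058]
tcp_rot: [[-0.048, 0.999, -0.005], [0.999, 0.048, 0.001], [0.001, -0.005, -1.0]]
wrist_force: [-7.2, -0.6, -3.0]
opening: 0.428
gripper_force: 61.0
```

>>> apply_moves --motion '[[[0,0.02,0],0,1],[[0,0.04,0],0,1],[[0,0.05,0],0,1],[[0,0.05,0],0,1]]'

```text
clock: 13.0
tcp_pos: [0.5047, -0.116, 0.0053]
tcp_rot: [[-0.048, 0.999, -0.009], [0.999, 0.048, 0.002], [0.002, -0.009, -1.0]]
wrist_force: [-11.9, -0.4, -0.6]
opening: 0.424
gripper_force: 61.1
```

>>> apply_moves --motion '[[[0,0.012,-0.01],0,1],[[0,0.025,-0.01],0,1],[[0,0.037,-0.01],0,1],[[0,0.05,-0.01],0,1],[[0,0.05,-0.01],0,1]]'

```text
clock: 13.5
tcp_pos: [0.5063, -0.1156, 0.0054]
tcp_rot: [[-0.047, 0.999, -0.014], [0.999, 0.047, 0.003], [0.004, -0.013, -1.0]]
wrist_force: [-16.0, -1.0, -0.9]
opening: 0.423
gripper_force: 61.2
```

>>> apply_moves --motion '[[[0,0.012,0],0,1],[[0,0.025,0],0,1],[[0,0.025,0],0,1]]'

```text
clock: 13.8
tcp_pos: [0.5147, -0.1157, 0.0069]
tcp_rot: [[-0.048, 0.999, -0.002], [0.999, 0.048, 0.0], [0.0, -0.002, -1.0]]
wrist_force: [-1.3, -1.2, -1.9]
opening: 0.426
gripper_force: 61.3
```

The force dropped from 16 to 1 N, so it has snapped. I'll push gently to the stop tabs.

>>> apply_moves --motion '[[[0,0.012,0],0,1],[[0,0.025,0],0,1],[[0,0.025,0],0,1]]'

```text
clock: 14.1
tcp_pos: [0.516, -0.1158, 0.007]
tcp_rot: [[-0.048, 0.999, -0.003], [0.999, 0.048, 0.001], [0.001, -0.003, -1.0]]
wrist_force: [-6.7, -0.7, -1.8]
opening: 0.425
gripper_force: 61.3
```

```bash
python3 - <<'E'
from h import *
np.set_printoptions(precision=4,suppress=True)
d=shot('wrist','w7');s=d['s'];print(s['tcp_pos'],s['wrist_force'])
a=np.array(d['pixels']);b=np.array(shot('side','s7')['pixels'])[170:270,190:323]
c=a[120:220,215:348]
cv2.imwrite('pics/c7.png',np.hstack([cv2.resize(x,(399,300),interpolation=cv2.INTER_CUBIC) for x in(c,b)])[:,:,::-1])
E
```

```text
[ 0.516  -0.1158  0.007 ] [-6.7238 -0.7476 -1.7545]
```

View pics/c7.png

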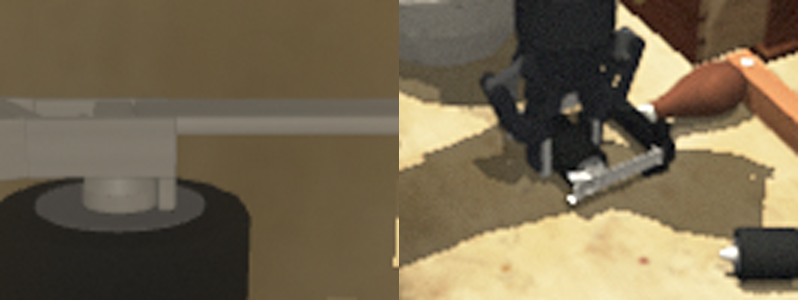

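In the left crop the spindle (120,190) bears on the stop tab (167,195) and the arm is straight. In the side view the butt rests on the batten. I'll ease off, open partway and lift.

>>> apply_moves --motion '[[[0,-0.02,0],0,1],[[0,-0.02,0],0,1],[[0,-0.02,0],0,0.1],[[0,-0.02,0],0,0],[[0,-0.02,0],0,-0.1],[[0,-0.02,0],0,-0.3],[[0,-0.02,0],0,-0.3],[[0,-0.02,0],0,-0.3],[[0,-0.02,0],0,-0.3],[[0,-0.02,0],0,-0.3]]' --squeeze 20

```text
clock: 15.2
tcp_pos: [0.5162, -0.1159, 0.0075]
tcp_rot: [[-0.048, 0.999, 0.0], [0.999, 0.048, -0.0], [-0.0, 0.0, -1.0]]
wrist_force: [0.7, -0.1, 0.3]
opening: 0.65
gripper_force: 0.0
```

>>> apply_moves --motion '[[[0,0,-0.1],0,-0.3],[[0,0,-0.2],0,-0.3],[[0,0,-0.4],0,-0.3],[[0,0,-0.7],0,-0.3],[[0,0,-1],0,-0.3],[[0,0,-1],0,-0.3]]'

```text
clock: 15.8
tcp_pos: [0.5184, -0.1164, 0.0912]
tcp_rot: [[-0.048, 0.999, 0.006], [0.999, 0.048, -0.0], [-0.001, 0.006, -1.0]]
wrist_force: [-0.5, -0.3, -0.8]
opening: 0.651
gripper_force: 0.0
```

>>> apply_moves --motion '[[[-0.6,-0.4,-0.6],0,-0.3],[[-0.6,-0.4,-1],0,-0.3],[[-0.6,-0.4,-1],0,-0.3],[[-0.6,-0.4,-1],0,-0.3],[[-0.6,-0.4,-1],0,-0.3],[[-0.6,-0.4,-1],0,-0.3]]'

```text
clock: 16.4
tcp_pos: [0.486, -0.1643, 0.1663]
tcp_rot: [[-0.05, 0.999, -0.002], [0.999, 0.05, 0.0], [0.001, -0.002, -1.0]]
wrist_force: [-0.0, 0.2, -0.9]
opening: 0.651
gripper_force: 0.0
```

```bash
python3 - <<'E'
from h import *
np.set_printoptions(precision=4,suppress=True)
d=shot('wrist','w8');s=d['s'];print(s['tcp_pos'],s['wrist_force'],s['clock'])
cv2.imwrite('pics/c8.png',cv2.resize(np.array(d['pixels'])[0:288,100:484],(800,600),interpolation=cv2.INTER_CUBIC)[:,:,::-1])
E
```

```text
[ 0.486  -0.1643  0.1663] [-0.0107  0.2056 -0.8983] 16.4
```

View pics/c8.png

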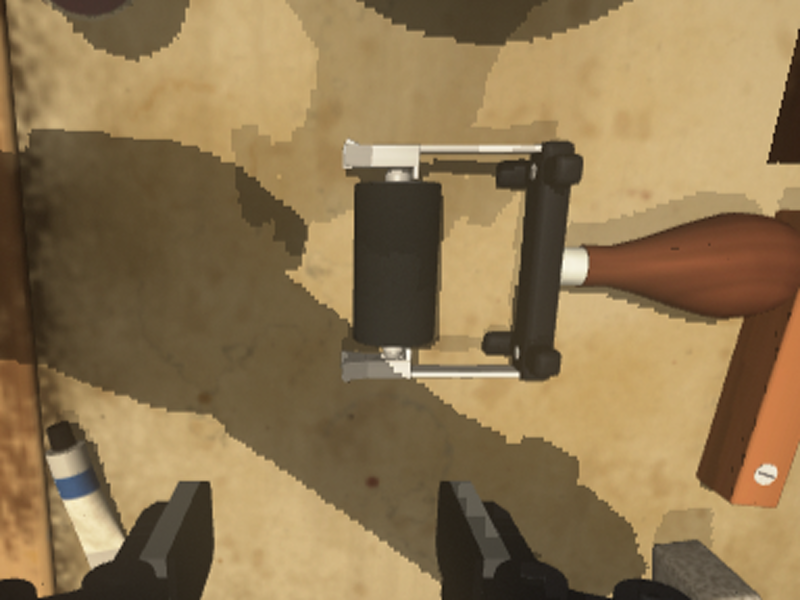

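The picture shows the roller square in the fork, with its spindle ends at (400,177) and (393,352). Both sit against the tabs, the arms are parallel, and the gripper is clear.

```bash
python3 -c "
from rig import r
print(r.job_done())"
```

```text
the job is handed in; nothing more can be done
None
```

The long roller is snapped home in the brayer's fork against the stop tabs, the brayer is lying on its feet against the batten, nothing else was touched, and the job is handed in; the hand-in returned no verdict.

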